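# Stir the clay beads in the bowl

### The arm

A 6-joint arm with a two-finger parallel gripper is mounted at the origin on the work surface. World frame = base frame: x ahead of the robot, y to its left, z up, the work surface at z = 0. Lengths are in m, angles in rad, forces in N, time in s.
With the tool pointing down it reaches from about 0.25 to 0.725 m from the base axis. Payload 9.7 kg.
Tool frame: the origin (TCP) lies at the very end of the fingers, on their centre line; the grasp point (between the pads) lies 19 mm behind it (arm.grasp_offset is the z of the grasp point in the tool frame, in m); z points along the fingers, y is the line along which they close (so a half turn about z gives the same grasp; the last joint's range is limited). The gripper opens to 85 mm and grips with 20 to 120 N. Pads are 22 mm wide; open, the fingers measure 114 mm over their backs; the gripper's body (76 mm by 85 mm) begins 54 mm behind the grasp point. The pads swing forward as they close: fully open they stand 13 mm farther back than shut.
Start: joints at [1.169, 0.087, 0.176, 1.66, 0, 1.571], TCP at [0.215, 0.506, 0.231] pointing down, gripper open.
Joint ranges: [-3.13, 3.13], [-0.85, 1.81], [-1.15, 1.24], [-2.2, 2.28], [-1.44, 1.52], [-3.14, 3.14]. Speed limits (rad/s): [2.22, 2.22, 2.57, 3.14, 3.14, 3.14].

### API

Orientations are given as a unit quaternion [w, x, y, z].
In Python, from bench import arm gives the robot as it stands.
- The arm moves only by the shell command python3 -m jog 'ROWS'. ROWS is JSON, a list of rows, each a list of 7 numbers: the shift along the world's x, y, z in mm, then the turn, a rotation vector about the world's x, y, z in degrees, then the gripper's target within -1 to 1 (fully open at 1, half-way at 0, shut at -1). A call has 1 to 12 rows; each row is the pose to reach, as a shift and turn from the pose commanded when the call began; what a row does not reach only later rows make up. A row lasts 1/12 s, in which the tool goes at most 41.7 mm and 7.16 degrees, less where a joint would pass 70% of its speed; a pose out of reach is approached as far as the arm can. A call with a gripper value outside its range is refused whole. The fingers move at their own pace and stop on an object; the grip force is fixed at half the most. Time passes only in rows, so rows that repeat a pose let the fingers close. It gives the time, the measured TCP pose, the force, the opening and the grip force at its end, in the units of the state.
- arm.read_state(): the state, without advancing time (a new reading comes with each control period).
- arm.grab_frame(name): name is "scene" or "top" or "wrist"; returns a dict with "img" (400x640x3 uint8, blue, green, red), "intrinsics" (3x3 intrinsics, pixels), "k1" (the pictures are not rectified: a ray, as slopes to the right and down, at radius r is drawn at 1 + k1 r^2 times it, then the intrinsics apply), "rvec" (rotation vector, rad) and "tvec" (3), from world to camera coordinates, as OpenCV has them; the wrist camera has in their place "T_tool_cam" (4x4, takes a point from camera to tool coordinates, whose origin is the TCP and whose axes are the flange's). Camera axes: x right, y down, z forward; pixel columns grow to the right and rows downward; lengths in m; the calibration is good to about 2 mm. A picture is of the moment at which its call begins: read the wrist's pose just before it. There is no depth.
- arm.hand_in(): hands the job in; it is judged then, once.
The state is a dict: "t": time; "joint_positions": joint angles; "joint_velocities": joint speeds; "joint_efforts": joint torques, N m; "position": TCP position; "tool_rot": TCP orientation; "ft_force": force on the tool from outside, world axes, zero at the start; "ft_torque": the same for the moment, N m; "opening": finger opening in m; "grasp_force": force on a finger pad.
Only numpy, scipy, OpenCV 4.12 (cv2) and the standard library are available. Lean on these libraries where they do the work, as an engineer would, in place of code of your own. Each camera call takes 0.05 s, during which the arm holds its last target. There are 200 camera calls.

### The job

Take the wooden stick from its jar and stir the clay beads in the bowl with it: put its foot down among the beads and, starting from the side of the bowl away from the robot, carry it round in wide circles for at least two full turns, so that no bead is left where it lay. Keep all the beads in the bowl and do not touch them with the fingers, then stand the stick back in its jar and let go. Leave the other things on the table as they are.

Things in the scene. Friction and masses are not known exactly. Their poses are not given: they have to be found in the camera images.
- bowl: round white glazed stoneware bowl with five beads in it, fixed to the table, 144 mm wide at the rim, 60 mm high; flat inner floor 8 mm above the table, about 57 mm in radius, inner wall steep, inner mouth radius 66 mm. Origin on the table under its centre; axes as the world's (x away from the robot, y left)
- jar: narrow round terracotta jar, fixed to the table, 48 mm wide, 92 mm high, mouth 36 mm wide, straight inside down to a flat inner floor 8 mm above the table; it holds the stick. Origin on the table under its centre
- stick: plain round wooden stirring stick, 14 mm thick, 200 mm long, about 40 g, standing loose in the jar, upright or leaning up to about 15 degrees, with some 100 mm of it above the mouth. Origin at the centre of its foot (lower end), z along it to the top
- stick_foot (a point): centre of the stick's lower end; carried round at about 40 mm from the centre of the bowl it pushes the beads along, at under 35 mm it can pinch a bead against the wall and be twisted in the grip
- stick_top (a point): centre of the stick's upper end, 200 mm from the foot
- bead0: one of five chunky clay beads, an upright round barrel 22 mm wide and 18 mm high, about 20 g, loose on the bowl's floor; the five start in a rough ring of about 36 mm radius round the bowl's empty centre. Origin at the centre of its underside
- bead1: one of five chunky clay beads, an upright round barrel 22 mm wide and 18 mm high, about 20 g, loose on the bowl's floor; the five start in a rough ring of about 36 mm radius round the bowl's empty centre. Origin at the centre of its underside
- bead2: one of five chunky clay beads, an upright round barrel 22 mm wide and 18 mm high, about 20 g, loose on the bowl's floor; the five start in a rough ring of about 36 mm radius round the bowl's empty centre. Origin at the centre of its underside
- bead3: one of five chunky clay beads, an upright round barrel 22 mm wide and 18 mm high, about 20 g, loose on the bowl's floor; the five start in a rough ring of about 36 mm radius round the bowl's empty centre. Origin at the centre of its underside
- bead4: one of five chunky clay beads, an upright round barrel 22 mm wide and 18 mm high, about 20 g, loose on the bowl's floor; the five start in a rough ring of about 36 mm radius round the bowl's empty centre. Origin at the centre of its underside
- modelling_knife: flat wooden modelling knife, 150 x 16 x 10 mm, lying on the table between bowl and jar (bystander)
- clay_lump: lump of clay, 48 mm wide, 42 mm high, origin under its centre (bystander)
- tumbler_a: terracotta tumbler, 76 mm wide, 85 mm high, beyond the work (bystander)
- tumbler_b: terracotta tumbler, 68 mm wide, 75 mm high, beyond the work (bystander)
- bottle: brown glass bottle, 64 mm wide, 190 mm high, beyond the work (bystander)
Not all that is in view belongs to the job. Several things have the shape of the bowl; the one meant has the colours described above.

How it is judged:
On the way, in this order (a step that is already met when the one before it is completed fails the run):
1. the stick's foot, down among the beads (within 17 mm of the bowl's floor), is on the far side, more than 20 mm from the bowl's centre (z of stick_foot in the frame of bowl below 0.025 m and horizontal distance between stick_foot and bowl below 0.065 m and x of stick_foot in the frame of bowl above 0.02 m and y of stick_foot in the frame of bowl between -0.02 and 0.02 m), for 0.02 s.
2. the stick's foot, down among the beads (within 17 mm of the bowl's floor), is on the left or right side, more than 20 mm from the bowl's centre (z of stick_foot in the frame of bowl below 0.025 m and horizontal distance between stick_foot and bowl below 0.065 m and (y of stick_foot in the frame of bowl above 0.02 m or y of stick_foot in the frame of bowl below -0.02 m)), for 0.02 s.
3. the stick's foot, down among the beads (within 17 mm of the bowl's floor), is on the near (robot's) side, more than 20 mm from the bowl's centre (z of stick_foot in the frame of bowl below 0.025 m and horizontal distance between stick_foot and bowl below 0.065 m and x of stick_foot in the frame of bowl below -0.02 m and y of stick_foot in the frame of bowl between -0.02 and 0.02 m), for 0.02 s.
4. the stick's foot, down among the beads (within 17 mm of the bowl's floor), is on the left or right side, more than 20 mm from the bowl's centre (all of step 2), for 0.02 s.
5. the stick's foot, down among the beads (within 17 mm of the bowl's floor), is on the far side, more than 20 mm from the bowl's centre (all of step 1), for 0.02 s.
6. the stick's foot, down among the beads (within 17 mm of the bowl's floor), is on the left or right side, more than 20 mm from the bowl's centre (all of step 4), for 0.02 s.
7. the stick's foot, down among the beads (within 17 mm of the bowl's floor), is on the near (robot's) side, more than 20 mm from the bowl's centre (all of step 3), for 0.02 s.
8. the stick's foot, down among the beads (within 17 mm of the bowl's floor), is on the left or right side, more than 20 mm from the bowl's centre (all of step 6), for 0.02 s.
9. the stick's foot, down among the beads (within 17 mm of the bowl's floor), is on the far side, more than 20 mm from the bowl's centre (all of step 5), for 0.02 s.
At the end, for the whole second after the job is handed in: all five beads lie at rest in the bowl, each at least 5 mm from where it lay at the start; the stick stands at rest in the jar, foot down on its floor (within 22 mm), leaning less than 23 degrees, released (horizontal distance between each of bead0, bead1, bead2, bead3, bead4 and bowl below 0.065 m and z of each of bead0, bead1, bead2, bead3, bead4 in the frame of bowl below 0.04 m and distance of each of bead0, bead1, bead2, bead3, bead4 from where it was at the start of the episode above 0.005 m and linear speed of each of bead0, bead1, bead2, bead3, bead4, stick below 0.03 m/s and horizontal distance between stick_foot and jar below 0.02 m and z of stick_foot in the frame of jar below 0.03 m and angle between stick's own z axis and vertical below 0.4 rad and not (contact force between stick and the fingers above 0.1 N)); the robot touches nothing.
It fails at once if the fingers touch a bead (contact force between the fingers and bead0 above 0.3 N or contact force between the fingers and bead1 above 0.3 N or contact force between the fingers and bead2 above 0.3 N or contact force between the fingers and bead3 above 0.3 N or contact force between the fingers and bead4 above 0.3 N).
It fails at once if a bystander is shifted by more than 25 mm (distance of any of modelling_knife, clay_lump, tumbler_a, tumbler_b, bottle from where it was at the start of the episode above 0.025 m).
It also fails if it takes over 70 s, if anything falls off the work surface, if the arm or the gripper's body presses on something with over 40 N, if the wrist force passes 120 N, or if a joint passes its speed limit or range.

## Working session

There is one attempt and no reset: what is moved stays moved. The work goes in short steps, Python scripts to look and compute and a shell command to move; the robot and the scene stay as the last step left them, time stands still between calls to the robot, and variables do not carry over. Pictures are saved under pics/ and viewed, at most 10 in all, crops included, and the job is handed in when it is done.

```bash
mkdir -p pics; cat > h.py <<'E'
import numpy as np, cv2
from bench import arm
from scipy.spatial.transform import Rotation as R
def cam(f,st=None):
    K=np.array(f["intrinsics"]);k1=f["k1"]
    if "rvec" in f:
        Rm=cv2.Rodrigues(np.array(f["rvec"],float))[0];t=np.array(f["tvec"],float).ravel()
        return K,k1,Rm,t
    T=np.array(f["T_tool_cam"]);q=st["tool_rot"];W=np.eye(4)
    W[:3,:3]=R.from_quat([q[1],q[2],q[3],q[0]]).as_matrix();W[:3,3]=st["position"]
    M=np.linalg.inv(W@T);return K,k1,M[:3,:3],M[:3,3]
def ray(c,uv):
    K,k1,Rm,t=c
    d=cv2.undistortPoints(np.array([[uv]],float),K,np.array([k1,0,0,0.]))[0,0]
    return -Rm.T@t, Rm.T@np.array([d[0],d[1],1])
def atz(c,uv,z):
    o,d=ray(c,uv);return o+d*(z-o[2])/d[2]
def proj(c,P):
    K,k1,Rm,t=c
    return cv2.projectPoints(np.array(P,float).reshape(-1,3),cv2.Rodrigues(Rm)[0],t,K,np.array([k1,0,0,0.]))[0][:,0]
def grab(n,fn=None):
    st=arm.read_state();f=arm.grab_frame(n)
    if fn: cv2.imwrite("pics/"+fn,f["img"])
    return f["img"],cam(f,st)
E
python3 - <<'E'
from h import *
import pickle
a,ca=grab("scene","s.png");b,cb=grab("top","t.png")
pickle.dump((ca,cb),open("c.pkl","wb"))
for c in(ca,cb):print(-c[2].T@c[3])
E
```

```text
[1.07733969 0.08470327 0.81547747]
[0.45325346 0.01668506 0.99117272]
```

View pics/s.png

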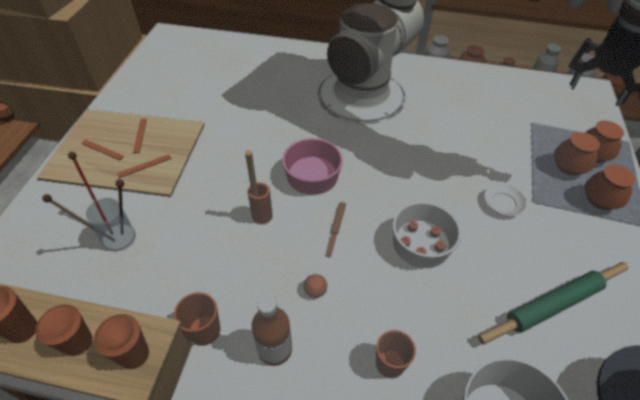

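View pics/t.png

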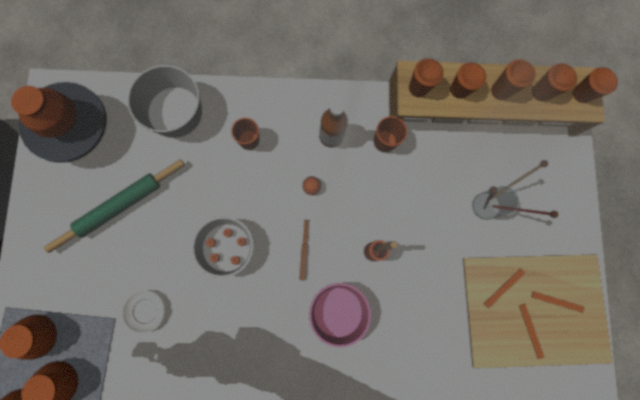

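Candidates for the bowl in the top view are the white one with beads (224,248), the pink one (340,315), the big white one (165,102) and the small dish (145,311). I choose (224,248). For the stick and jar, the candidates are the jar with stick (378,250) and the glass with tools (488,205). I choose (378,250). Next is a close crop to check both.

```bash
python3 - <<'E'
import cv2,numpy as np
t=cv2.imread("pics/t.png");s=cv2.imread("pics/s.png")
r=lambda i,x,y,w,h,k:cv2.resize(i[y:y+h,x:x+w],None,fx=k,fy=k,interpolation=cv2.INTER_CUBIC)
o=np.vstack([np.hstack([r(t,185,210,80,60,5),r(t,350,220,80,60,5)]),np.hstack([r(s,385,195,80,60,5),r(s,220,145,80,60,5)*1]),])
cv2.imwrite("pics/c.png",o)
E
```

```text
(no output)
```

View pics/c.png

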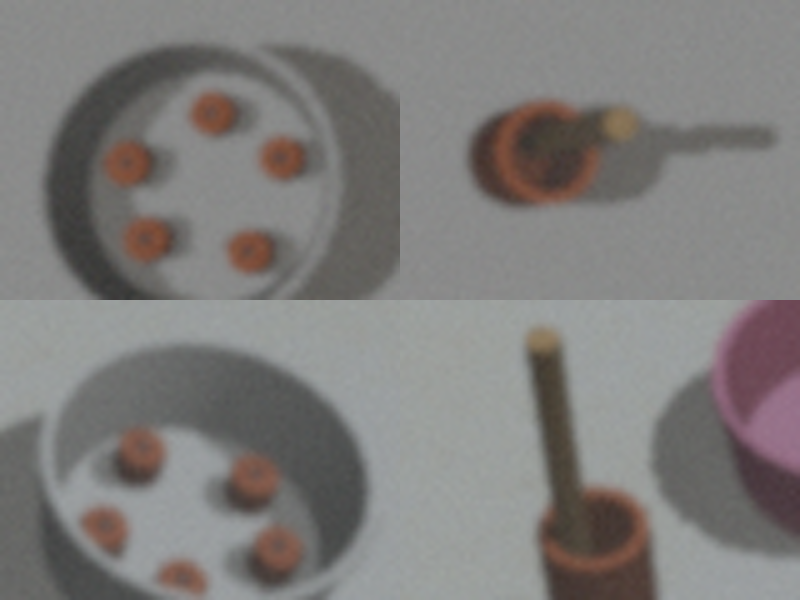

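The crop confirms the choice: a white bowl with five beads, and a terracotta jar with the stick leaning to the right. Bead tops in the top view are about (228,233), (242,242), (235,260), (214,258) and (211,242). The jar rim centre is (379,250) and the stick top (394,245).

```bash
python3 - <<'E'
from h import *
import pickle
ca,cb=pickle.load(open("c.pkl","rb"))
print("bowl",atz(cb,(223.6,248.6),.06),"outer L/R",atz(cb,(193.6,248.6),.06),atz(cb,(253.6,248.6),.06))
for p in [(227.6,232.6),(241.6,241.6),(235,260.2),(214.4,258),(210.6,242.4)]:print("bead",atz(cb,p,.026))
print("jar",atz(cb,(379,250.4),.092),atz(ca,(258.8,191.6),.092))
o1,d1=ray(cb,(394,244.8));o2,d2=ray(ca,(248.4,153))
s=np.linalg.lstsq(np.c_[d1,-d2],o2-o1,rcond=None)[0];print("top",o1+s[0]*d1,o2+s[1]*d2)
print("knife",[atz(cb,p,.01)[:2] for p in((306.5,222),(303.5,278))])
print("clay",atz(cb,(311,185),.03))
print("bowl base in scene ctr proj",proj(ca,[atz(cb,(223.6,248.6),.06)]))
print(arm.read_state()["opening"],arm.grasp_offset, arm.read_state()["tool_rot"])
E
```

```text
bowl [0.4886037  0.20041335 0.06      ] outer L/R [0.48687107 0.26946843 0.06      ] [0.49034822 0.13101116 0.06      ]
bead [0.52864723 0.19988159 0.026     ]
bead [0.50778555 0.16492216 0.026     ]
bead [0.46295931 0.17824107 0.026     ]
bead [0.4669821  0.22763349 0.026     ]
bead [0.50395375 0.23918587 0.026     ]
jar [ 0.49217619 -0.15659582  0.092     ] [ 0.49311515 -0.15583592  0.092     ]
top [ 0.49884429 -0.16380238  0.20976783] [ 0.49876487 -0.16335144  0.20965904]
knife [array([0.56146973, 0.00912638]), array([0.42434255, 0.01266962])]
clay [6.51793798e-01 6.45665704e-04 3.00000000e-02]
bowl base in scene ctr proj [[424.77281067 226.83420985]]
0.0852006236484944 -0.0187 [-1.40310573e-04  1.99560736e-01  9.79885264e-01 -6.01083663e-04]
```

```bash
python3 - <<'E'
from h import *
import pickle
ca,cb=pickle.load(open("c.pkl","rb"))
top=np.array([.4988,-.1636,.209])
# stick axis in scene near the mouth; jar far-rim; plane through camera & stick image line
o,d1=ray(ca,(248.4,153));_,d2=ray(ca,(254,190))
n=np.cross(d1,d2);n/=np.linalg.norm(n)
o,e1=ray(cb,(394,244.8));_,e2=ray(cb,(384,247.3))
m=np.cross(e1,e2);m/=np.linalg.norm(m)
l=np.cross(n,m);l/=l[2];print("axis",l,"foot",top-l*.2)
print("n",n,"m",m)
print(proj(cb,[top,[.4926,-.156,.092],[.4926,-.156,.008]]))
E
```

```text
axis [0.00330652 0.00454118 1.        ] foot [ 0.4981387  -0.16450824  0.009     ]
n [ 0.39149128 -0.9201773   0.00288422] m [ 0.96486731  0.2627011  -0.00438333]
[[393.81006802 244.84021518]
 [378.73841384 250.20538482]
 [372.27374129 251.53251187]]
```

```bash
python3 -m jog '[[284,-670,30,0,0,23,1],[284,-670,30,0,0,23,1],[284,-670,30,0,0,23,1],[284,-670,30,0,0,23,1],[284,-670,30,0,0,23,1],[284,-670,30,0,0,23,1],[284,-670,30,0,0,23,1],[284,-670,30,0,0,23,1],[284,-670,30,0,0,23,1],[284,-670,30,0,0,23,1],[284,-670,30,0,0,23,1],[284,-670,30,0,0,23,1]]'
```

```text
t: 1.1
position: [0.4088, 0.0476, 0.2518]
tool_rot: [0.0, 0.0, 1.0, 0.0]
ft_force: [0.8, 0.3, -0.7]
opening: 0.0855
grasp_force: 0.0
```

```bash
python3 -m jog '[[88,-209,8,0,0,0,1],[88,-209,8,0,0,0,1],[88,-209,8,0,0,0,1],[88,-209,8,0,0,0,1],[88,-209,8,0,0,0,1],[88,-209,8,0,0,0,1],[88,-209,8,0,0,0,1],[88,-209,8,0,0,0,1]]'; python3 - <<'E'
from h import *
img,c=grab("wrist","w1.png")
print(proj(c,[[.4988,-.1636,.209],[.4926,-.156,.092]]))
E
```

```text
t: 1.77
position: [0.4966, -0.1602, 0.2589]
tool_rot: [-0.001, 0.001, 1.0, 0.0]
ft_force: [-0.4, -0.7, -0.6]
opening: 0.0853
grasp_force: 0.0
[[316.8742747  225.12812156]
 [326.798572   177.60707469]]
```

View pics/w1.png

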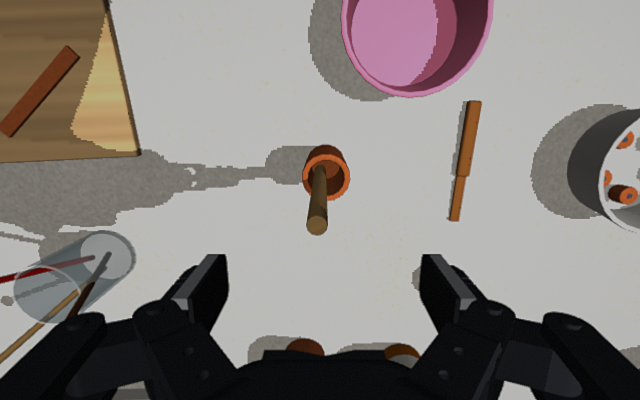

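The wrist view shows the stick top at (316,225) and the jar mouth at (326,177), which matches my projections. The fingers straddle the stick, so I descend.

```bash
python3 -m jog '[[2,-3,-30,0,0,0,1],[2,-3,-60,0,0,0,1],[2,-3,-90,0,0,0,1],[2,-3,-115,0,0,0,1],[2,-3,-115,0,0,0,1],[2,-3,-115,0,0,0,0],[2,-3,-115,0,0,0,-1],[2,-3,-115,0,0,0,-1],[2,-3,-115,0,0,0,-1],[2,-3,-115,0,0,0,-1],[2,-3,-115,0,0,0,-1],[2,-3,-115,0,0,0,-1]]'; python3 -m jog '[[0,0,0,0,0,0,-1],[0,0,0,0,0,0,-1],[0,0,0,0,0,0,-1],[0,0,0,0,0,0,-1],[0,0,0,0,0,0,-1],[0,0,0,0,0,0,-1]]'
```

```text
t: 2.82
position: [0.4991, -0.1628, 0.1457]
tool_rot: [0.001, 0.0, 1.0, -0.001]
ft_force: [-0.2, -2.0, 5.1]
opening: 0.0124
grasp_force: 58.6
t: 3.32
position: [0.4991, -0.1628, 0.1457]
tool_rot: [0.001, 0.0, 1.0, -0.001]
ft_force: [0.2, -2.7, 6.1]
opening: 0.0124
grasp_force: 58.6
```

```bash
python3 -m jog '[[0,0,15,0,0,0,-1],[0,0,30,0,0,0,-1],[0,0,50,0,0,0,-1],[0,0,70,0,0,0,-1],[0,0,90,0,0,0,-1],[0,0,110,0,0,0,-1],[0,0,130,0,0,0,-1],[0,0,130,0,0,0,-1],[0,0,130,0,0,0,-1]]'; python3 - <<'E'
from h import *
img,c=grab("scene")
x,y,w,h=190,90,120,130
cv2.imwrite("pics/s2.png",cv2.resize(img[y:y+h,x:x+w],None,fx=4.5,fy=4.5,interpolation=cv2.INTER_CUBIC))
print((proj(c,[[.499,-.163,.138],[.499,-.163,.29]])-[x,y])*4.5)
E
```

```text
t: 4.07
position: [0.4991, -0.1624, 0.2754]
tool_rot: [0.001, 0.0, 1.0, -0.0]
ft_force: [-0.3, -0.0, -0.1]
opening: 0.0125
grasp_force: 58.5
[[281.10581165 397.99793785]
 [240.75473783 137.20364901]]
```

View pics/s2.png

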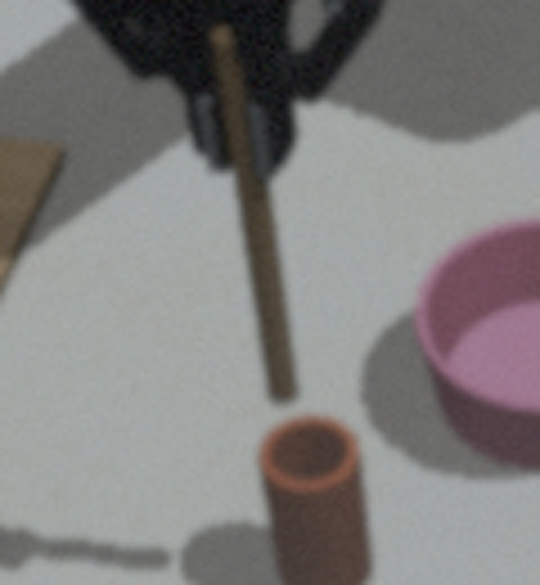

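The stick foot is at (283,395) against a predicted (281,398), so it hangs vertically with the foot 137.5 mm below the TCP. Next I carry it over the gap between the two far beads.

```bash
python3 -m jog '[[1,12,0,0,0,0,-1],[3,40,0,0,0,0,-1],[5,75,0,0,0,0,-1],[7,112,0,0,0,0,-1],[9,150,0,0,0,0,-1],[11,188,0,0,0,0,-1],[13,226,0,0,0,0,-1],[15,264,0,0,0,0,-1],[17,302,0,0,0,0,-1],[19,340,0,0,0,0,-1],[21,372,0,0,0,0,-1],[22,385,0,0,0,0,-1]]'; python3 -m jog '[[0,0,0,0,0,0,-1],[0,0,0,0,0,0,-1],[0,0,-20,0,0,0,-1],[0,0,-45,0,0,0,-1],[0,0,-60,0,0,0,-1],[0,0,-60,0,0,0,-1]]'; python3 - <<'E'
from h import *
img,c=grab("scene")
i2,c2=grab("wrist")
x,y,w,h=375,150,100,125
A=cv2.resize(img[y:y+h,x:x+w],None,fx=4,fy=4,interpolation=cv2.INTER_CUBIC)
B=cv2.resize(i2,(800,500))[:, 200:600]
cv2.imwrite("pics/b1.png",np.hstack([A,B]))
p=np.array(arm.read_state()["position"])
print((proj(c,[p-[0,0,.1375],[p[0],p[1],.026],[.49,.2005,.06]])-[x,y])*4)
E
```

```text
t: 5.12
position: [0.5196, 0.2267, 0.2729]
tool_rot: [-0.001, -0.001, 1.0, -0.0]
ft_force: [0.6, -0.2, 0.2]
opening: 0.0125
grasp_force: 58.5
t: 5.62
position: [0.5195, 0.2207, 0.2112]
tool_rot: [-0.002, 0.001, 1.0, -0.001]
ft_force: [-0.1, 0.1, -0.3]
opening: 0.0125
grasp_force: 58.5
[[244.08633211 343.57358795]
 [223.00293429 399.63414501]
 [199.11102472 309.46946217]]
```

View pics/b1.png

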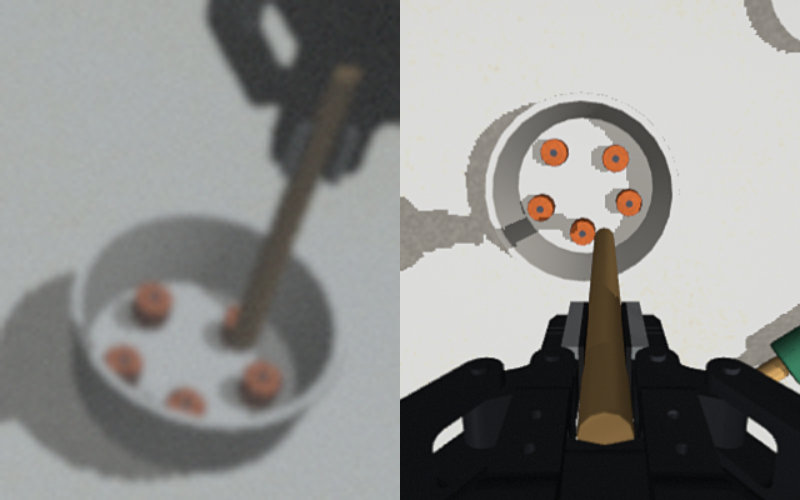

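The foot is heading for scene crop (223,400), midway between bead 0 (185,403) and the next bead (262,378). I lower it there.

```bash
python3 -m jog '[[1,2,-15,0,0,0,-1],[1,2,-30,0,0,0,-1],[1,2,-45,0,0,0,-1],[1,2,-55,0,0,0,-1],[1,2,-60,0,0,0,-1],[1,2,-60,0,0,0,-1]]'; python3 - <<'E'
from h import *
c=np.array([.490,.2005])
p=np.array(arm.read_state()["position"]);print(p, (p[:2]-c))
for a0,a1 in((30,-150),(-150,-330)):
  s=[(round(40*np.cos(a)),round(40*np.sin(a))) for a in np.radians(np.arange(a0,a1-1,-15))]
  print([(x-s[0][0],y-s[0][1]) for x,y in s[1:]])
E
```

```text
t: 6.22
position: [0.5216, 0.2243, 0.1547]
tool_rot: [-0.0, 0.0, 1.0, -0.0]
ft_force: [0.6, -0.3, 0.3]
opening: 0.0123
grasp_force: 58.5
[0.5216354  0.22430248 0.15466709] [0.0316354  0.02380248]
[(4, -10), (5, -20), (4, -30), (0, -40), (-7, -48), (-15, -55), (-25, -59), (-35, -60), (-45, -59), (-55, -55), (-63, -48), (-70, -40)]
[(-4, 10), (-5, 20), (-4, 30), (0, 40), (7, 48), (15, 55), (25, 59), (35, 60), (45, 59), (55, 55), (63, 48), (70, 40)]
```

```bash
python3 -m jog '[[4,-7,-2,0,0,0,-1],[7,-14,-2,0,0,0,-1],[8,-24,-2,0,0,0,-1],[7,-34,-2,0,0,0,-1],[3,-44,-2,0,0,0,-1],[-4,-52,-2,0,0,0,-1],[-12,-59,-2,0,0,0,-1],[-22,-63,-2,0,0,0,-1],[-32,-64,-2,0,0,0,-1],[-42,-63,-2,0,0,0,-1],[-52,-59,-2,0,0,0,-1],[-60,-52,-2,0,0,0,-1]]'; python3 - <<'E'
from h import *
c=np.array([.490,.2005])
p=np.array(arm.read_state()["position"]);print(p, (p[:2]-c))
img,c=grab("scene")
x,y,w,h=365,130,120,145
cv2.imwrite("pics/b2.png",cv2.resize(img[y:y+h,x:x+w],None,fx=4,fy=4,interpolation=cv2.INTER_CUBIC))
print((proj(c,[p-[0,0,.1375],p+[0,0,.0625]])-[x,y])*4)
E
```

```text
t: 7.22
position: [0.4609, 0.1716, 0.1532]
tool_rot: [0.001, 0.001, 1.0, -0.001]
ft_force: [-0.7, -0.2, -0.1]
opening: 0.0125
grasp_force: 59.4
[0.4608875  0.17157927 0.15318927] [-0.0291125  -0.02892073]
[[174.09216746 386.36950419]
 [245.61415269 133.7325471 ]]
```

View pics/b2.png

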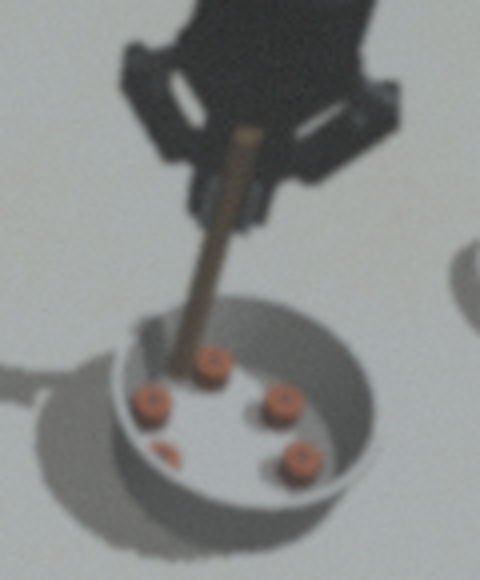

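The foot at (183,375) is near its predicted place and has pushed beads aside. I lower it 4 mm for margin and continue round.

```bash
python3 -m jog '[[-7,8,-2,0,0,0,-1],[-11,18,-4,0,0,0,-1],[-12,28,-4,0,0,0,-1],[-11,38,-4,0,0,0,-1],[-7,48,-4,0,0,0,-1],[0,56,-4,0,0,0,-1],[8,63,-4,0,0,0,-1],[18,67,-4,0,0,0,-1],[28,68,-4,0,0,0,-1],[38,67,-4,0,0,0,-1],[48,63,-4,0,0,0,-1],[56,56,-4,0,0,0,-1]]'; python3 -m jog '[[7,-8,0,0,0,0,-1],[11,-18,0,0,0,0,-1],[12,-28,0,0,0,0,-1],[11,-38,0,0,0,0,-1],[7,-48,0,0,0,0,-1],[0,-56,0,0,0,0,-1],[-8,-63,0,0,0,0,-1],[-18,-67,0,0,0,0,-1],[-28,-68,0,0,0,0,-1],[-38,-67,0,0,0,0,-1],[-48,-63,0,0,0,0,-1],[-56,-56,0,0,0,0,-1]]'; python3 - <<'E'
from h import *
c=np.array([.490,.2005])
p=np.array(arm.read_state()["position"]);print(p, (p[:2]-c))
img,c=grab("scene")
x,y,w,h=365,130,120,145
cv2.imwrite("pics/b3.png",cv2.resize(img[y:y+h,x:x+w],None,fx=4,fy=4,interpolation=cv2.INTER_CUBIC))
print((proj(c,[p-[0,0,.1375],p+[0,0,.0625]])-[x,y])*4)
E
```

```text
t: 8.27
position: [0.519, 0.2284, 0.1484]
tool_rot: [-0.0, 0.0, 1.0, -0.0]
ft_force: [0.7, 0.0, -0.7]
opening: 0.0125
grasp_force: 59.4
t: 9.27
position: [0.4615, 0.173, 0.15]
tool_rot: [0.002, 0.0, 1.0, 0.001]
ft_force: [3.3, 3.5, 1.0]
opening: 0.0125
grasp_force: 60.0
[0.46147633 0.17300549 0.14996061] [-0.02852367 -0.02749451]
[[175.59861127 391.0622154 ]
 [247.23763854 139.9055812 ]]
```

View pics/b3.png

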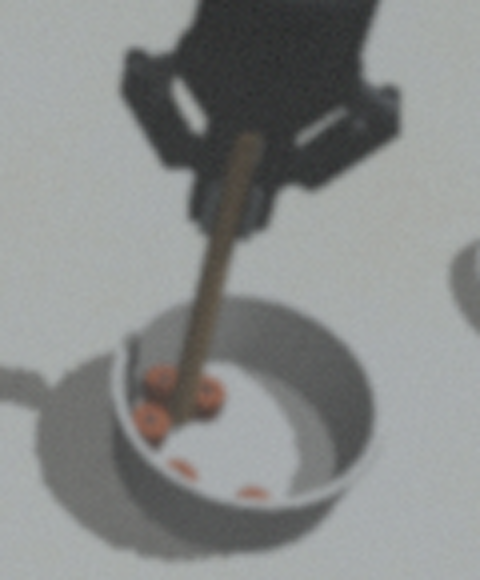

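The foot is at (183,418) rather than the predicted (176,391). A bead is pinched at the wall and the stick has pivoted in the grip. I back off along the circle, then measure the tilt.

```bash
python3 -m jog '[[8,-7,2,0,0,0,-1],[18,-11,2,0,0,0,-1],[18,-11,2,0,0,0,-1],[18,-11,2,0,0,0,-1]]'; python3 - <<'E'
from h import *
p=np.array(arm.read_state()["position"]);print(p, (p[:2]-[.49,.2005]))
img,c=grab("scene");i2,c2=grab("top")
x,y,w,h=365,130,120,145
A=cv2.resize(img[y:y+h,x:x+w],None,fx=4,fy=4,interpolation=cv2.INTER_CUBIC)
B=cv2.resize(i2[205:290,185:265],None,fx=4,fy=4,interpolation=cv2.INTER_CUBIC)
B=cv2.copyMakeBorder(B,0,580-B.shape[0],0,0,cv2.BORDER_CONSTANT)
cv2.imwrite("pics/b4.png",np.hstack([A,B]))
print((proj(c,[p-[0,0,.1375],p+[0,0,.0625]])-[x,y])*4)
f=p-[0,0,.1375]
for d in np.eye(3)*.01: print((proj(c,[f+d])-proj(c,[f]))*4)
E
```

```text
t: 9.65
position: [0.4794, 0.1625, 0.1511]
tool_rot: [0.0, -0.0, 1.0, 0.002]
ft_force: [-1.5, 6.7, 1.1]
opening: 0.0121
grasp_force: 68.3
[0.47936173 0.16252706 0.15111994] [-0.01063827 -0.03797294]
[[154.43612628 412.38453202]
 [223.07511884 161.95321469]]
[[-1.53182203 14.61026437]]
[[18.1597088   3.05059902]]
[[  2.91855492 -10.61708371]]
```

View pics/b4.png

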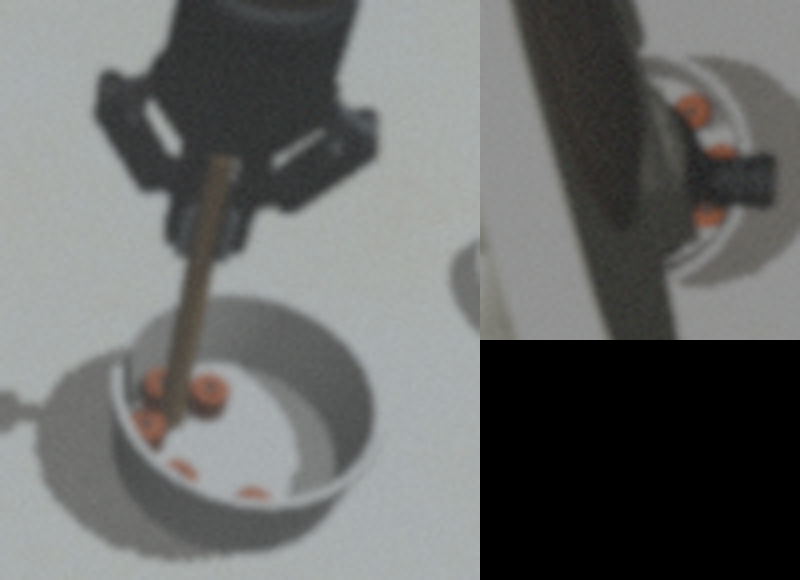

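The foot is hemmed in by three beads at about (−8,−26) mm from the centre. I ease off, lift out, and measure the tilt. Then I re-enter on the free near side to continue the circle.

```bash
python3 -m jog '[[2,5,0,0,0,0,-1],[3,10,0,0,0,0,-1],[3,10,15,0,0,0,-1],[3,10,35,0,0,0,-1],[3,10,60,0,0,0,-1],[3,10,80,0,0,0,-1],[3,10,80,0,0,0,-1],[3,10,80,0,0,0,-1]]'; python3 - <<'E'
from h import *
p=np.array(arm.read_state()["position"]);print(p, (p[:2]-[.49,.2005]))
img,c=grab("scene");i2,c2=grab("wrist")
x,y,w,h=365,100,100,150
A=cv2.resize(img[y:y+h,x:x+w],None,fx=4,fy=4,interpolation=cv2.INTER_CUBIC)
B=i2[0:400,160:560];B=cv2.copyMakeBorder(B,0,200,0,0,cv2.BORDER_CONSTANT)
cv2.imwrite("pics/b5.png",np.hstack([A,B]))
q=[p-[0,0,.1375],p+[0,0,.0625]]
print((proj(c,q)-[x,y])*4,"wrist crop",proj(c2,q)-[400-240,0])
f=q[0]
for d in np.eye(3)*.01: print((proj(c,[f+d])-proj(c,[f]))*4,proj(c2,[f+d])-proj(c2,[f]))
E
```

```text
t: 10.42
position: [0.4829, 0.1714, 0.2316]
tool_rot: [0.001, 0.0, 1.0, -0.0]
ft_force: [-0.2, -0.3, -0.9]
opening: 0.0126
grasp_force: 59.5
[0.48293551 0.17138285 0.23157097] [-0.00706449 -0.02911715]
[[196.01963695 450.00969796]
 [278.83911517 161.19479579]] wrist crop [[162.78281304 189.15342039]
 [161.34370738 355.12636415]]
[[-1.35679683 15.11859574]] [[ 0.01197897 10.83263836]]
[[19.50536512  3.18375303]] [[ 1.12605534e+01 -5.43902822e-03]]
[[  3.48035981 -12.09503885]] [[-0.02423745  2.80456929]]
```

View pics/b5.png

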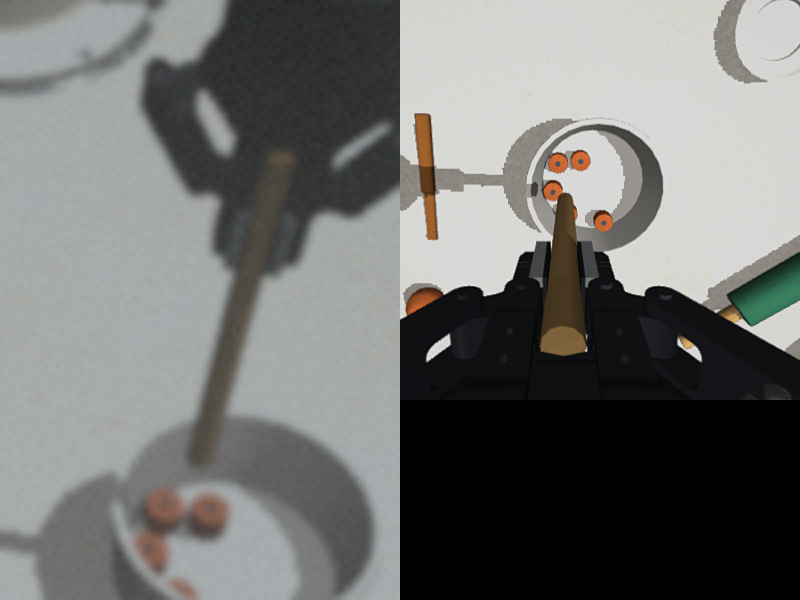

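```bash
python3 - <<'E'
from h import *
i2,c2=grab("wrist")
for p in [(157,163),(180,160),(152,190),(172,213),(203,221)]:
  print(((atz(c2,(p[0]+160,p[1]),.026)[:2]-[.49,.2005])*1000).round())
m=cv2.inRange(cv2.cvtColor(i2,cv2.COLOR_BGR2HSV),(3,150,120),(14,255,255))[100:260,280:420]
n,l,s,ct=cv2.connectedComponentsWithStats(m)
for k in range(1,n):
  if s[k,4]>40: print(s[k,4],((atz(c2,ct[k]+[280,100],.026)[:2]-[.49,.2005])*1000).round())
E
```

```text
[-20. -36.]
[-23. -11.]
[ 10. -41.]
[ 37. -19.]
[46. 16.]
253 [-22. -11.]
252 [-20. -35.]
221 [ 12. -41.]
224 [48. 17.]
```

The stick tilts about 2.7°, with its foot (+6.5,+2.5) mm from the TCP, and the near-left side of the bowl is free. I re-enter at (−40,+10) and go round.

```bash
python3 -m jog '[[-20,18,0,0,0,0,-1],[-38,36,0,0,0,0,-1],[-38,36,0,0,0,0,-1],[-38,36,-20,0,0,0,-1],[-38,36,-45,0,0,0,-1],[-38,36,-65,0,0,0,-1],[-38,36,-77,0,0,0,-1],[-38,36,-82,0,0,0,-1],[-38,36,-82,0,0,0,-1],[-38,36,-82,0,0,0,-1]]';  python3 -m jog '[[5,10,0,0,0,0,-1],[12,18,0,0,0,0,-1],[20,25,0,0,0,0,-1],[30,29,0,0,0,0,-1],[40,30,0,0,0,0,-1],[50,29,0,0,0,0,-1],[60,25,0,0,0,0,-1],[68,18,0,0,0,0,-1],[75,10,0,0,0,0,-1]]'
```

```text
t: 11.4
position: [0.4449, 0.2076, 0.1493]
tool_rot: [0.0, 0.0, 1.0, 0.0]
ft_force: [-0.0, -0.6, -1.0]
opening: 0.0126
grasp_force: 59.4
t: 12.15
position: [0.5202, 0.217, 0.1485]
tool_rot: [-0.001, 0.0, 1.0, 0.0]
ft_force: [-2.9, 0.9, 1.0]
opening: 0.0123
grasp_force: 59.4
```

```bash
python3 -m jog '[[2,-5,0,0,0,0,-1],[4,-10,0,0,0,0,-1],[5,-15,0,0,0,0,-1],[5,-20,0,0,0,0,-1],[5,-25,0,0,0,0,-1],[5,-25,0,0,0,0,-1]]'; python3 - <<'E'
from h import *
p=np.array(arm.read_state()["position"]);print(p, (p[:2]-[.491,.2005]))
img,c=grab("scene");i2,c2=grab("wrist")
x,y,w,h=365,120,100,150
A=cv2.resize(img[y:y+h,x:x+w],None,fx=4,fy=4,interpolation=cv2.INTER_CUBIC)
B=i2[0:400,160:560];B=cv2.copyMakeBorder(B,0,200,0,0,cv2.BORDER_CONSTANT)
cv2.imwrite("pics/b6.png",np.hstack([A,B]))
q=[p+[.0065,.0025,-.1375],p+[-.003,-.001,.0625]]
print((proj(c,q)-[x,y])*4,"wrist crop",proj(c2,q)-[160,0])
E
```

```text
t: 12.65
position: [0.5246, 0.1918, 0.149]
tool_rot: [0.0, 0.0, 1.0, -0.0]
ft_force: [-2.4, -0.1, 0.5]
opening: 0.0125
grasp_force: 59.3
[0.52456727 0.19183342 0.14897903] [ 0.03356727 -0.00866658]
[[205.31608299 542.39611825]
 [279.88964647 282.22288938]] wrist crop [[165.00691833 195.4430218 ]
 [156.6455288  342.51234979]]
```

View pics/b6.png

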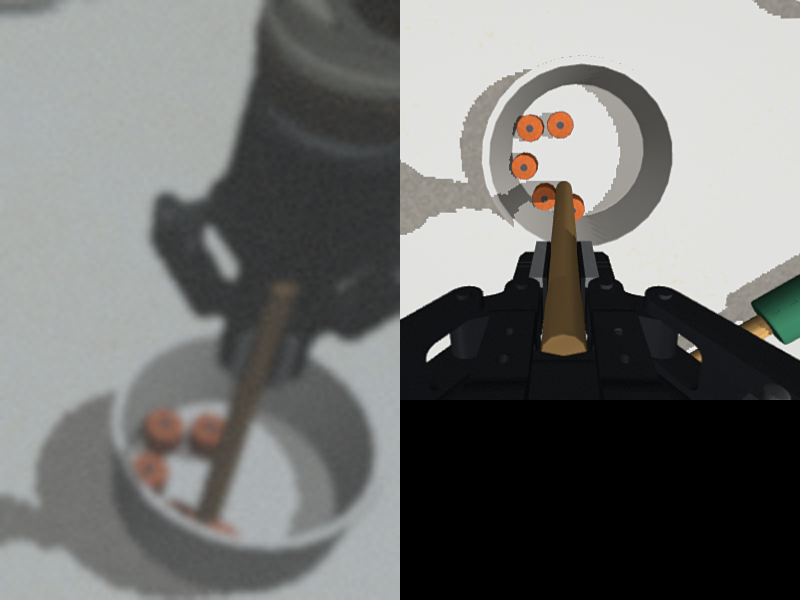

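```bash
python3 -m jog '[[-5,0,0,0,0,0,-1],[-6,0,15,0,0,0,-1],[-6,0,35,0,0,0,-1],[-6,0,60,0,0,0,-1],[-6,0,90,0,0,0,-1],[-46,0,120,0,0,0,-1],[-86,0,128,0,0,0,-1],[-86,0,128,0,0,0,-1],[-86,0,128,0,0,0,-1]]'; python3 - <<'E'
from h import *
p=np.array(arm.read_state()["position"]);print(p)
i2,c2=grab("wrist","w6.png")
S=np.array([(39,-1),(18,-36),(-27,-22),(-23,27),(14,39)])
b=proj(c2,[[.491,.2005,.026]])[0];print(b)
x0,y0=int(b[0])-90,max(0,int(b[1])-90)
m=cv2.inRange(cv2.cvtColor(i2,cv2.COLOR_BGR2HSV),(3,150,120),(14,255,255))[y0:y0+180,x0:x0+180]
n,l,s,ct=cv2.connectedComponentsWithStats(m)
for k in range(1,n):
  if s[k,4]>40:
    w=(atz(c2,ct[k]+[x0,y0],.026)[:2]-[.49,.2005])*1000
    print(s[k,4],ct[k]+[x0,y0],w.round(),np.linalg.norm(S-w,axis=1).round())
q=[p+[.0065,.0025,-.1375]];print(proj(c2,q))
E
```

```text
t: 13.5
position: [0.4377, 0.1932, 0.2791]
tool_rot: [0.002, -0.001, 1.0, 0.001]
ft_force: [0.9, 0.7, -0.6]
opening: 0.0124
grasp_force: 59.3
[0.43765231 0.19319385 0.27910766]
[328.10205414 206.48294857]
176 [300.6875     190.52272727] [-20. -35.] [68. 38. 14. 62. 81.]
57 [315.80701754 186.68421053] [-25. -16.] [66. 48.  7. 43. 67.]
168 [296.4702381  214.33333333] [ 12. -41.] [48.  8. 43. 76. 80.]
98 [306.81632653 233.53061224] [ 38. -28.] [27. 22. 65. 82. 71.]
[[325.12377656 194.82588882]]
```

View pics/w6.png

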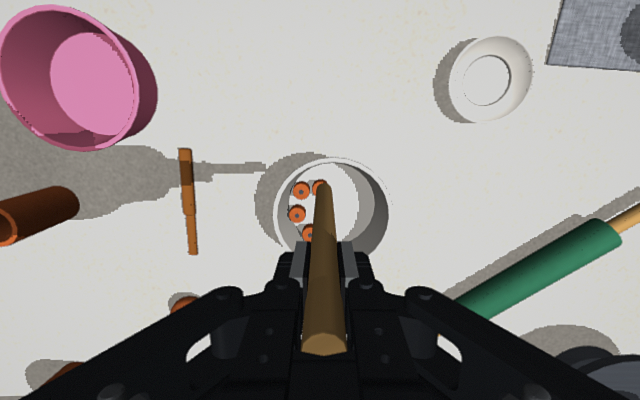

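The view shows the beads in the bowl and the stick roughly vertical again. I have viewed 12 pictures, over the limit of 10, so from here I use numbers only. Next I go above the jar and check the beads in the top camera by colour.

```bash
python3 -m jog '[[3,-15,0,0,0,0,-1],[8,-45,0,0,0,0,-1],[14,-80,0,0,0,0,-1],[20,-115,0,0,0,0,-1],[26,-150,0,0,0,0,-1],[31,-185,0,0,0,0,-1],[37,-220,0,0,0,0,-1],[43,-255,0,0,0,0,-1],[48,-290,0,0,0,0,-1],[53,-320,0,0,0,0,-1],[56,-342,0,0,0,0,-1],[56,-349,0,0,0,0,-1]]'; python3 -m jog '[[0,0,0,0,0,0,-1],[0,0,0,0,0,0,-1],[0,0,0,0,0,0,-1]]'; python3 - <<'E'
from h import *
p=np.array(arm.read_state()["position"]);print(p)
S=np.array([(39,-1),(18,-36),(-27,-22),(-23,27),(14,39)])
it,ct_=grab("top")
x0,y0=190,212
m=cv2.inRange(cv2.cvtColor(it,cv2.COLOR_BGR2HSV),(0,90,60),(18,255,255))[y0:y0+72,x0:x0+68]
n,l,s,ct=cv2.connectedComponentsWithStats(m)
for k in range(1,n):
  if s[k,4]>8:
    w=(atz(ct_,ct[k]+[x0,y0],.022)[:2]-[.49,.2005])*1000
    print("bead",s[k],w.round(),np.linalg.norm(S-w,axis=1).round())
# stick in scene: brown vs pale table, row-wise mid below fingers
for nm in("scene","wrist"):
  im,c=grab(nm)
  hsv=cv2.cvtColor(im,cv2.COLOR_BGR2HSV)
  f=proj(c,[p-[0,0,.1375]])[0];t=proj(c,[p-[0,0,.01]])[0];print(nm,"pred foot",f,"tip",t)
  lo,hi=sorted((f[1],t[1]))
  for r in np.linspace(lo-14,hi+14,14).astype(int):
    cx=np.interp(r,[lo,hi],[f[0],t[0]] if f[1]<t[1] else [t[0],f[0]])
    a=int(cx)-25;row=hsv[r,a:a+50]
    j=np.where((row[:,1]>70)&(row[:,0]<30)&(row[:,2]>25))[0]
    print(r,round(cx,1),(a+j[0],a+j[-1],np.median(row[j],axis=0)) if len(j) else None)
E
```

```text
t: 14.55
position: [0.4956, -0.1598, 0.2747]
tool_rot: [-0.001, 0.002, 1.0, -0.0]
ft_force: [0.3, -0.5, -0.0]
opening: 0.0122
grasp_force: 59.3
t: 14.8
position: [0.4949, -0.1555, 0.2764]
tool_rot: [-0.0, -0.0, 1.0, 0.0]
ft_force: [-0.2, 0.6, -0.3]
opening: 0.0123
grasp_force: 59.3
[ 0.49487256 -0.15552004  0.27643432]
bead [35 12  8  8 50] [50. -1.] [11. 47. 80. 78. 54.]
bead [44 17  9  8 49] [ 41. -25.] [24. 25. 68. 82. 69.]
bead [51 28  8  8 48] [ 13. -42.] [49.  8. 45. 78. 81.]
bead [38 42 18  8 97] [-20. -24.] [64. 40.  7. 51. 72.]
scene pred foot [256.54354454 177.23322704] tip [249.69972913 129.66270615]
115 249.7 (np.int64(245), np.int64(247), array([20., 75., 63.]))
121 249.7 (np.int64(246), np.int64(248), array([17., 78., 64.]))
127 249.7 (np.int64(249), np.int64(250), array([18. , 74.5, 61.5]))
133 250.2 None
138 250.9 (np.int64(250), np.int64(252), array([17., 77., 75.]))
144 251.8 (np.int64(252), np.int64(253), array([18.5, 76. , 75.5]))
150 252.6 (np.int64(252), np.int64(254), array([19.5, 72.5, 74. ]))
156 253.5 None
162 254.4 (np.int64(255), np.int64(255), array([19.,
[... 530 characters left out ...]
6.]))
201 322.2 (np.int64(316), np.int64(332), array([ 17., 135.,  76.]))
208 322.1 (np.int64(315), np.int64(332), array([ 18. , 137.5,  76. ]))
214 322.1 (np.int64(315), np.int64(333), array([ 17., 137.,  78.]))
221 322.0 (np.int64(314), np.int64(334), array([ 18., 137.,  80.]))
228 321.9 (np.int64(313), np.int64(334), array([ 18. , 136.5,  78. ]))
234 321.8 (np.int64(312), np.int64(335), array([ 17. , 136.5,  73. ]))
241 321.8 (np.int64(312), np.int64(336), array([ 18., 138.,  70.]))
248 321.7 (np.int64(311), np.int64(336), array([ 18. , 138. ,  69.5]))
255 321.7 (np.int64(311), np.int64(336), array([ 18., 138.,  71.]))
261 321.7 (np.int64(310), np.int64(337), array([ 18. , 136.5,  72. ]))
```

```bash
python3 - <<'E'
from h import *
st=arm.read_state();p=np.array(st["position"]);print(p)
im,c=grab("wrist");hsv=cv2.cvtColor(im,cv2.COLOR_BGR2HSV)
for r in range(176,204,2):
  j=np.where((hsv[r,290:355,0]>=14)&(hsv[r,290:355,0]<=23)&(hsv[r,290:355,1]>80))[0]+290
  print(r,len(j),j[[0,-1]] if len(j) else "",end="; ")
for dx in(-.01,0,.01):
  f=p+[dx,.0017,-.1375]
  print("\nfoot near/far edge",dx,proj(c,[f+[-.007,0,0],f,f+[.007,0,0]]).round(1).tolist())
m=cv2.inRange(hsv,(4,150,60),(13,255,255))[120:230,270:380]
n,l,s,ct=cv2.connectedComponentsWithStats(m);k=1+s[1:,4].argmax();print("jar blob",s[k]+[270,120,0,0,0])
print("pred rim",[proj(c,[[.4926+a,-.156+b,.092]])[0].round(1).tolist() for a,b in((-.024,0),(.024,0),(0,.024),(0,-.024))])
print("pred base",proj(c,[[.4926-.024,-.156,0]]))
E
```

```text
[ 0.49479012 -0.15533781  0.27691369]
176 0 ; 178 0 ; 180 0 ; 182 0 ; 184 10 [319 328]; 186 14 [317 330]; 188 15 [317 331]; 190 16 [316 331]; 192 16 [316 331]; 194 16 [316 331]; 196 16 [316 331]; 198 16 [316 331]; 200 16 [316 331]; 202 17 [316 332]; 
foot near/far edge -0.01 [[324.6, 169.6], [324.5, 177.4], [324.5, 185.1]]

foot near/far edge 0 [[324.5, 180.7], [324.5, 188.4], [324.5, 196.0]]

foot near/far edge 0.01 [[324.5, 191.7], [324.5, 199.2], [324.5, 206.7]]
jar blob [ 299  145   45   51 1524]
pred rim [[322.1, 152.0], [322.1, 197.8], [345.3, 175.4], [298.8, 175.3]]
pred base [[322.30666804 142.6544351 ]]
```

Foot offset is now (+2,+1.7) mm and the jar rim matches its blob. I centre the foot over the jar and lower it.

```bash
python3 -m jog '[[-4,-2,0,0,0,0,-1],[-4,-2,0,0,0,0,-1],[-4,-2,-20,0,0,0,-1],[-4,-2,-40,0,0,0,-1],[-4,-2,-55,0,0,0,-1],[-4,-2,-70,0,0,0,-1],[-4,-2,-85,0,0,0,-1],[-4,-2,-85,0,0,0,-1]]'; python3 -m jog '[[0,0,-10,0,0,0,-1],[0,0,-20,0,0,0,-1],[0,0,-30,0,0,0,-1],[0,0,-38,0,0,0,-1],[0,0,-42,0,0,0,-1],[0,0,-42,0,0,0,-1],[0,0,-42,0,0,0,-1]]'
```

```text
t: 15.67
position: [0.4895, -0.1579, 0.189]
tool_rot: [-0.002, 0.0, 1.0, 0.001]
ft_force: [-0.0, -0.3, -0.6]
opening: 0.0122
grasp_force: 59.3
t: 16.25
position: [0.4906, -0.1583, 0.1498]
tool_rot: [-0.0, 0.0, 1.0, 0.0]
ft_force: [-0.2, -0.3, -0.6]
opening: 0.0127
grasp_force: 59.3
```

```bash
python3 -m jog '[[0,0,-3,0,0,0,-1],[0,0,-3,0,0,0,-1],[0,0,-3,0,0,0,-0.7],[0,0,-3,0,0,0,-0.5],[0,0,-3,0,0,0,0],[0,0,-3,0,0,0,0.5],[0,0,-3,0,0,0,1],[0,0,-3,0,0,0,1],[0,0,-3,0,0,0,1],[0,0,-3,0,0,0,1],[0,0,-3,0,0,0,1],[0,0,-3,0,0,0,1]]';python3 - <<'E'
from h import *
im,c=grab("wrist");hsv=cv2.cvtColor(im,cv2.COLOR_BGR2HSV)
for r in range(190,400,15):
  j=np.where((hsv[r,230:415,0]>=14)&(hsv[r,230:415,0]<=23)&(hsv[r,230:415,1]>80))[0]+230
  print(r,len(j),j[[0,-1]] if len(j) else "",end="; ")
E
```

```text
t: 17.25
position: [0.4907, -0.1583, 0.1467]
tool_rot: [-0.0, 0.0, 1.0, -0.0]
ft_force: [1.4, -0.4, -0.8]
opening: 0.0855
grasp_force: 0.0
190 0 ; 205 18 [315 332]; 220 21 [314 334]; 235 24 [312 335]; 250 27 [311 337]; 265 29 [310 338]; 280 31 [309 339]; 295 34 [308 341]; 310 37 [306 342]; 325 40 [305 344]; 340 44 [303 346]; 355 12 [318 329]; 370 0 ; 385 0 ;
```

```bash
python3 -m jog '[[0,0,10,0,0,0,1],[0,0,25,0,0,0,1],[0,0,45,0,0,0,1],[0,0,70,0,0,0,1],[0,0,95,0,0,0,1],[0,0,120,0,0,0,1],[0,0,120,0,0,0,1],[0,0,120,0,0,0,1],[0,0,120,0,0,0,1],[0,0,120,0,0,0,1],[0,0,120,0,0,0,1],[0,0,120,0,0,0,1]]';python3 - <<'E'
from h import *
im,c=grab("wrist");hsv=cv2.cvtColor(im,cv2.COLOR_BGR2HSV)
for r in range(130,300,10):
  j=np.where((hsv[r,230:415,0]>=14)&(hsv[r,230:415,0]<=23)&(hsv[r,230:415,1]>80))[0]+230
  print(r,len(j),j[[0,-1]] if len(j) else "",end="; ")
print("pred",proj(c,[[.4926,-.156,.208],[.4926,-.156,.092],[.4826,-.156,.092]]))
S=np.array([(39,-1),(18,-36),(-27,-22),(-23,27),(14,39)])
it,c=grab("top");h=cv2.cvtColor(it,cv2.COLOR_BGR2HSV)
m=cv2.erode(cv2.inRange(h,(0,90,60),(18,255,255)),np.ones((3,3)))[212:284,190:258]
n,l,s,ct=cv2.connectedComponentsWithStats(m)
for k in range(1,n):
  w=(atz(c,ct[k]+[190,212],.026)[:2]-[.49,.2005])*1000;print(s[k,4],w.round(),np.linalg.norm(S-w,axis=1).round())
E
```

```text
t: 18.3
position: [0.4904, -0.1583, 0.266]
tool_rot: [-0.001, 0.0, 1.0, 0.0]
ft_force: [0.4, -0.3, -0.1]
opening: 0.0857
grasp_force: 0.0
130 0 ; 140 0 ; 150 0 ; 160 0 ; 170 12 [318 329]; 180 14 [317 330]; 190 16 [316 331]; 200 16 [316 331]; 210 18 [315 332]; 220 19 [314 332]; 230 0 ; 240 0 ; 250 0 ; 260 0 ; 270 0 ; 280 0 ; 290 0 ; pred [[325.7951838  220.7505663 ]
 [324.85728669 182.14020498]
 [324.86538647 172.29849665]]
20 [50. -3.] [11. 46. 79. 78. 55.]
10 [ 40. -28.] [27. 24. 68. 84. 72.]
20 [ 13. -43.] [49.  8. 45. 78. 82.]
13 [-19. -36.] [68. 37. 16. 63. 82.]
19 [-22. -12.] [62. 46. 11. 39. 62.]
```

```bash
python3 -c "
from bench import arm
print(arm.hand_in())"
```

```text
the job is handed in; nothing more can be done
None
```

The job is handed in, but I got no verdict back: the stick is upright in its jar and released, and all five beads are in the bowl, each at least 8 mm from every starting spot; in the second turn the stick jammed on beads, so I lifted it out and re-entered on the near side, leaving a short stretch of arc unstirred, and I viewed 12 pictures against the limit of 10.

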